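# Clamp the cassette rack between its rail stops

### The arm

A 7-joint arm with a two-finger parallel gripper is mounted at the origin on the work surface. World frame = base frame: x ahead of the robot, y to its left, z up, the work surface at z = 0. Lengths are in m, angles in rad, forces in N, time in s.
With the tool pointing down it reaches from about 0.4 to 0.925 m from the base axis. Payload 5.6 kg.
Tool frame: the origin (TCP) lies midway between the tips of the shut fingers; the grasp point (between the pads) lies behind it (ctrl.grasp_offset is the z of the grasp point in the tool frame, in m); z points along the fingers, y is the line along which they close (so a half turn about z gives the same grasp; the last joint's range is limited). The gripper opens to 85 mm and grips with 20 to 120 N. Pads are 22 mm wide; open, the fingers measure 114 mm over their backs; the gripper's body (76 mm by 85 mm) begins 54 mm behind the grasp point. The pads swing forward as they close: fully open they stand 13 mm farther back than shut.
Start: joints at [1.07, 0.468, -0.012, 1.603, 0.006, 1.071, -0.056], TCP at [0.287, -0.583, 0.231] pointing down, gripper open.
Joint ranges: [-2.53, 2.53], [-0.31, 2.02], [-1.57, 1.55], [0.28, 2.44], [-1.29, 4.43], [0.15, 1.84], [-2.92, 2.92]. Speed limits (rad/s): [2.57, 2.57, 3.14, 3.14, 3.14, 3.14, 3.14].

### API

Orientations are given as a unit quaternion [x, y, z, w].
In Python, from workcell import ctrl gives the robot as it stands. The module is installed in compiled form; this text tells all that it offers. Calls block until the motion is done:
- ctrl.movep(position, orientation): joint-space move of the TCP to a pose.
- ctrl.line_to(position, vel=0.15, orientation=None, contact_N=None): straight line of the TCP; orientation=None keeps the orientation; vel is the mean speed in m/s. With contact_N (N) it stops when the force on the tool has changed by that much, and returns True; else False.
- ctrl.move_j(angles): joint-space move.
- ctrl.command_gripper(opening): opening from 0.0 (shut) to 1.0 (fully open); the grip force is fixed at half the most; returns when the fingers have stopped.
- ctrl.wait(seconds).
- ctrl.ik(position, orientation): joint angles nearest the present ones, or None.
- ctrl.read_state(): the state.
- ctrl.camera(name): name is "side" or "top" or "wrist"; returns (picture, depth): 400x640x3 uint8, red, green, blue; 400x640 float32, m along the optical axis (not along the pixel's ray), 0 where there is no reading.
- ctrl.camera_model(name): a dict with "vfov" (degrees; the focal length in pixels is half the picture's height over the tangent of half this angle, whatever the lens; pixels are square), "cx", "cy" (the principal point, pixels), "world_from_camera" (4x4, takes a point from camera to world coordinates). Camera axes: x right, y up, looking along -z (the intrinsics and any distortion apply to the point x, -y, -z); pixel columns grow to the right and rows downward; lengths in m; the calibration is good to about 2 mm. A picture is of the moment at which its call begins: read the wrist's pose just before it. camera_model takes no time and is no camera call; for the wrist camera it gives the pose at the moment of the call.
A pose or a line that the arm cannot do raises ctrl.Unreachable and nothing moves.
- ctrl.hand_in(): hands the job in; it is judged then, once.
The state is a dict: "clock": time; "joints": joint angles; "joint_velocities": joint speeds; "effort": joint torques, N m; "tool_pos": TCP position; "tcp_rot": TCP orientation; "wrist_force": force on the tool from outside, world axes, zero at the start; "wrist_torque": the same for the moment, N m; "grip_width": opening from 0.0 (shut) to 1.0 (fully open); "grasp_force": force on a finger pad.
Only numpy, scipy, OpenCV 4.12 (cv2) and the standard library are available. Lean on these libraries where they do the work, as an engineer would, in place of code of your own. Each camera call takes 0.05 s, during which the arm holds its last target. There are 200 camera calls.

### The job

The rack of tissue cassettes stands on the clamping bed against a stop that is already clamped. Slide the other stop, the one whose lever stands up, along its rail until its arm meets the free end of the rack; then flip that stop's cam lever over until it lies flat, to clamp it. Leave the rack in its place and the other stop's lever flat.

Things in the scene. Friction and masses are not known exactly. Their poses are not given: they have to be found in the camera images.
- stop_arm (a point): Middle of the arm of the open L-shaped aluminium stop, 26 mm above the table. +y runs along the rail to the rack, z up, +x from arm to rail (away from the robot; bed turned up to 20 deg). In mm: arm x -41..41, y -9..9, z -14..14; saddle on the rail x 41..91, y -35..9; bed plate 16 below. Slides along y only, 3 N drag, stays put; starts 50-100 short of the rack, its limit is 1 from it.
- rack_end (a point): Centre of the end face, towards the open stop, of the loose steel rack of ten white cassettes (120 mm long along the rail, 62 wide, 32 high, 0.4 kg) standing on the bed plate; the point is 26 mm above the table, the rack's top 42. +y runs along the rail to the rack's other end, which is at the clamped stop.
- cam_lever (a joint): Angle of the open stop's black lever, rad: 0 upright, 1.57 flat = clamped (its limit), pointing to -x of stop_arm (robot's side). Pivot parallel to the rail, at x 66, y -13, z 22 mm from stop_arm. Bar 14 mm wide along the rail, 9 thick, tip 58 from the pivot; flat, its top is 52 above the table. Starts 0-0.35; about 3 N near the tip; stays where left. Push it over from its +x side, then down.
- far_lever (a joint): Angle in rad of the lever of the other, already clamped stop at the rack's far end, same make as the open stop's lever: 1.57 = flat (clamped). It starts flat and must stay flat.
Things that resemble listed ones, but are neither listed nor needed, are in the scene too. Leave any pink look-alike of the part that bears rack_end alone.

How it is judged:
By the outcome, as a careful person would: the job done as asked, in the order asked, and still so for the second after the job is handed in, with the robot touching nothing.
It also fails if it takes over 40 s, if anything falls off the work surface, if the arm or the gripper's body presses on something with over 40 N, if the wrist force passes 120 N, or if a joint passes its speed limit or range.

## Working session

There is one attempt and no reset: what is moved stays moved. The work goes in short steps, each a Python script; the robot and the scene stay as the last script left them, time stands still between calls to the robot, and variables do not carry over. Pictures are saved under pics/ and viewed, at most 10 in all, crops included, and the job is handed in when it is done.

```bash
mkdir -p pics; python3 - <<'E'
from workcell import ctrl
import cv2,numpy as np
for n in("top","side"):
    p,d=ctrl.camera(n); cv2.imwrite(f"pics/{n}0.png",p[:,:,::-1]); np.save(f"pics/{n}0.npy",d)
    m=ctrl.camera_model(n); print(n,{k:(np.round(v,4).tolist() if hasattr(v,'shape') else v) for k,v in m.items()},(d>0).mean())
print(ctrl.grasp_offset, ctrl.read_state())
E
```

```text
top {'vfov': 54.96212173188857, 'cx': 323.03352951189265, 'cy': 197.1329252577197, 'world_from_camera': [[0.0002, 0.9926, -0.1211, 0.3295], [-0.9996, -0.0032, -0.0278, -0.0203], [-0.028, 0.121, 0.9923, 0.8466], [0.0, 0.0, 0.0, 1.0]]} 0.99574609375
side {'vfov': 52.56241426846546, 'cx': 323.00943432624246, 'cy': 194.38716503515633, 'world_from_camera': [[-0.9794, 0.1469, -0.1387, 0.3208], [-0.2018, -0.7469, 0.6335, 0.5526], [-0.0105, 0.6485, 0.7612, 0.7526], [0.0, 0.0, 0.0, 1.0]]} 0.99598828125
-0.0187 {'clock': 0.1, 'joints': array([ 1.06998166,  0.46826746, -0.01157103,  1.60357319,  0.00600789,
        1.0713815 , -0.056275  ]), 'joint_velocities': array([ 7.67493790e-04, -2.45200500e-03, -5.73385970e-04, -1.94562078e-03,
       -9.18427052e-04, -7.18537970e-04,  8.41161336e-05]), 'effort': array([ 1.33035253e-03, -5.33516335e+01,  2.13928364e-02, -2.51964444e+01,
        1.14285268e-02,  4.32271205e-03,  1.26594040e-05]), 'tool_pos': array([ 0.28698593, -0.58264014,  0.23043036]), 'tcp_rot': array([ 9.73921848e-01,  2.26882343e-01, -2.46952655e-04, -7.58707531e-04]), 'wrist_force': array([ 0.38839235,  0.05231   , -0.30305196]), 'wrist_torque': array([0.02880123, 0.01345637, 0.02293617]), 'grasp_force': 0.0, 'grip_width': 1.00327182197218}
```

View pics/top0.png

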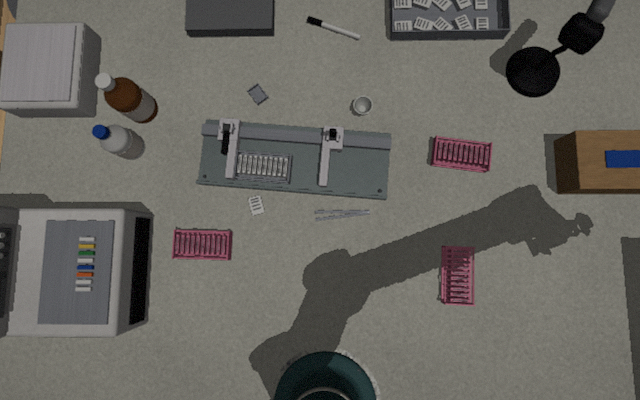

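View pics/side0.png

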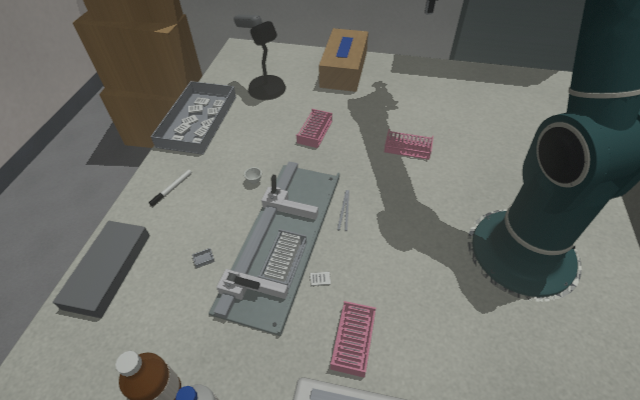

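The top picture shows the bed at (200-390, 120-198). Candidates:
- **Stops:** open stop with arm (325,160) and upright lever (333,134); clamped stop with arm (232,150) and flat lever (226,140).
- **Racks:** steel rack (264,167) with free end at about (291,168); pink look-alikes at (462,153), (202,243) and (457,275).

I choose the stop at (325,160) and the steel rack, and check them in one crop.

```bash
cat > h.py <<'E'
import numpy as np,cv2
from workcell import ctrl
def world(n,d,m=None):
    m=m or ctrl.camera_model(n); f=200/np.tan(np.radians(m["vfov"]/2))
    v,u=np.mgrid[:400,:640]
    P=np.stack([(u-m["cx"])/f*d,-(v-m["cy"])/f*d,-d],-1)
    T=m["world_from_camera"]; return P@T[:3,:3].T+T[:3,3]
E
python3 - <<'E'
from h import *
d=np.load("pics/top0.npy"); W=world("top",d)
p=cv2.imread("pics/top0.png")
cv2.imwrite("pics/crop0.png",cv2.resize(p[110:205,190:400],None,fx=3.8,fy=3.8,interpolation=cv2.INTER_CUBIC))
z=W[...,2]; 
print("table z",np.median(z[210:240,240:300]), "bed", np.median(z[150:180,345:375]))
def rect(mask,name):
    n,l,s,c=cv2.connectedComponentsWithStats(mask.astype(np.uint8))
    for i in range(1,n):
        if s[i,4]>25:
            q=W[l==i]; r=cv2.minAreaRect((q[:,:2]*1000).astype(np.float32)); print(name,s[i].tolist(),np.round(r[0],1),np.round(r[1],1),round(r[2],1),np.round(np.median(q[:,2]),4))
R=np.zeros(z.shape,bool);R[112:202,192:398]=1
rect(R&(z>.005),"bed"); rect(R&(z>.030)&(z<.047),"z30-47"); rect(R&(z>.05),"z>50")
for v in range(122,190,6): print(v,' '.join(f"{int(1000*x):3d}" for x in z[v,300:350:2]))
E
```

```text
table z 0.0001371663291094838 bed 0.010063191090212253
bed [357, 112, 13, 4, 30] [619.1 -85.3] [26.1 12.8] 85.0 0.0278
bed [196, 118, 196, 82, 12595] [466.   72.1] [420.6 256.2] 85.1 0.0123
bed [249, 196, 13, 6, 58] [386.6  69.8] [212.3  20.8] 63.2 0.0064
z30-47 [218, 118, 75, 65, 1385] [532.9 151.3] [163.9 132.5] 86.0 0.0395
z30-47 [319, 126, 26, 61, 655] [517.  -15.5] [ 43.7 132.1] 84.8 0.0398
z30-47 [268, 157, 6, 20, 74] [495.3 115.7] [ 7.2 39.8] 82.4 0.0415
z30-47 [273, 158, 6, 19, 71] [493.9 104.9] [ 6.5 38.5] 84.5 0.0411
z30-47 [278, 158, 6, 20, 73] [493.  94.] [ 6.8 39.4] 85.6 0.0418
z30-47 [283, 158, 6, 20, 71] [492.4  82.8] [ 6.3 39.6] 84.3 0.0415
z>50 [220, 122, 15, 32, 252] [445.8 116.3] [353.7  60.4] 39.9 0.0535
z>50 [326, 129, 14, 13, 132] [557.8 -18.3] [27.7 21.1] 84.7 0.0575
122   0  -2 846   0   0   0  -2   0   0  -1   1   0   0   2   0   0   0   0   0   0   0  -1   3   0  -2
128  11  10  10   9   7   9  12   9  10  10  10   8  38  38  40  37  39  41  40  43  39  41  40   0  -1
134  27  27  27  23  26  26  26  25  23  24  27  27  38  39  53  84  88  91  81  57  40  38
[... 248 characters left out ...]
  11  10  12   9  11  41  38  40  41 846   7   9   8   9   9   9   9  12   8
158   7 846  10  12   9  11   9  11   9  10  10  41  40  42  40   7   9  12   9 846   9  12  10  10  11
164  10  10  10   9  11  10   7  10  11  12  11  38  40  41  40  11   8   9  10   9   8  10  10  11   9
170  11   8   9  11  10   7   9  10  12   9  40  41  41  39  41  11   8  10  12   9   8  10  10  12  10
176   9  10   8  10  10  10  10  10   9   9  40  41  39  40  23   7   7  10  10  11   8   9   8  13   9
182   9   9  11   8   8  11  11  11  11   9  39  38  38  39   8  11   9   6   9   9  12  11  10  10   9
188  10   9   9   8  11   9   8   9  10   9   8  12  11  12  10   8  10   8  12   9   9   9   9  11   9
```

View pics/crop0.png

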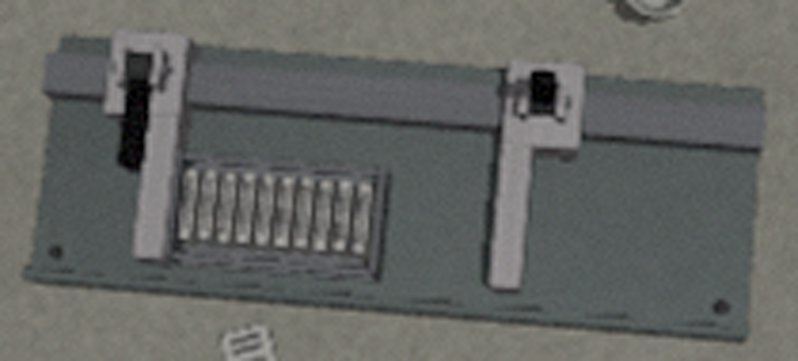

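The crop confirms it. The open stop is at crop (487-585, 60-290) with its lever upright at (543,92). The steel rack's free end is at crop x≈383. The stop's bounding box matches its stated size (132 x 44), with the frame turned about -5°. Next I slide it.

```bash
cat >> h.py <<'E'
A=np.radians(-5.0); c,s=np.cos(A),np.sin(A); R=np.array([[c,-s],[s,c]])
Q=[np.cos(A/2),np.sin(A/2),0,0]
def loc(O,x,y,z): return [*(np.array(O)+R@np.array([x,y])/1000),z]
def tolocal(p,O=(0,0)): return (np.asarray(p)[...,:2]-O)@R*1000
E
python3 - <<'E'
from h import *
W=world("top",np.load("pics/top0.npy")); z=W[...,2]
O=np.array([.517,-.0155])-R@np.array([.025,-.013])
L=tolocal(W,O)
st=np.zeros(z.shape,bool); st[118:190,310:350]=1; m=st&(z>.034)&(z<.045)
print("O",O,"arm/saddle x",np.percentile(L[m][:,0],[1,99]),"arm y",np.percentile(L[m&(L[...,0]<30)][:,1],[2,98]))
m2=(abs(z-.036)<.010)&(abs(L[...,0])<40)&(L[...,1]>30)&(L[...,1]<130)
print("rack x",np.percentile(L[m2][:,0],[2,98]),"rack end y",np.percentile(L[m2][:,1],[.5,1,3]))
lv=st&(z>.06); print("lever",L[lv].mean(0),z[lv].max(),L[lv&(z>.08)].mean(0))
ctrl.command_gripper(0)
ctrl.movep(loc(O,-15,-55,.20),Q)
ctrl.line_to(loc(O,-15,-55,.06),vel=.2)
print("down contact",ctrl.line_to(loc(O,-15,-55,.024),vel=.08,contact_N=8))
r=ctrl.line_to(loc(O,-15,-12,.024),vel=.04,contact_N=2.5)
S=ctrl.read_state(); print(r,tolocal(S["tool_pos"],O),S["tool_pos"],S["wrist_force"],S["clock"],S["joints"][6])
E
```

```text
O [ 4.93228157e-01 -3.70575356e-04] arm/saddle x [-39.63721875  89.9651787 ] arm y [-8.76886647  8.39018219]
rack x [-38.22148197  22.0214159 ] rack end y [72.46848517 72.51545966 72.66166714]
lever [ 29.57977769 -16.49142528] 0.8465684751837663 [ 22.54399929 -17.13722501]
down contact False
True [-15.26498824 -17.78897951] [ 0.47647085 -0.01676143  0.02379024] [ 0.45860659  0.20423967 -0.86659365] 5.2 -1.8956880717200684
```

```bash
python3 - <<'E'
from h import *
O=np.array([ 4.93228157e-01,-3.70575356e-04])
ctrl.line_to(loc(O,-15,38,.024),vel=.05,contact_N=20)
S=ctrl.read_state(); print(tolocal(S["tool_pos"],O),S["wrist_force"],S["clock"])
r=ctrl.line_to(loc(O,-15,53,.024),vel=.012,contact_N=8)
S=ctrl.read_state(); print(r,tolocal(S["tool_pos"],O),S["wrist_force"],S["clock"])
E
```

```text
[-14.20192269  38.48453056] [-0.16661011 -1.36358016  0.5295569 ] 6.4833
True [-14.52126323  41.92019408] [ 0.89940193 -0.57415484  0.32548023] 7.1083
```

```bash
python3 - <<'E'
from h import *
O=np.array([ 4.93228157e-01,-3.70575356e-04])
for k in range(2):
    r=ctrl.line_to(loc(O,-15,51,.024),vel=.012,contact_N=8)
    S=ctrl.read_state(); print(r,tolocal(S["tool_pos"],O),S["wrist_force"],S["clock"])
p,d=ctrl.camera("top"); cv2.imwrite("pics/t1.png",cv2.resize(p[110:205,190:400],None,fx=3.8,fy=3.8,interpolation=cv2.INTER_CUBIC)[:,:,::-1])
E
```

```text
True [-15.03142755  41.84485458] [ 0.68726985 -0.56524983  0.57347517] 7.525
True [-15.48347981  41.81521425] [-0.05278453  0.25458083 -0.06835978] 7.925
```

View pics/t1.png

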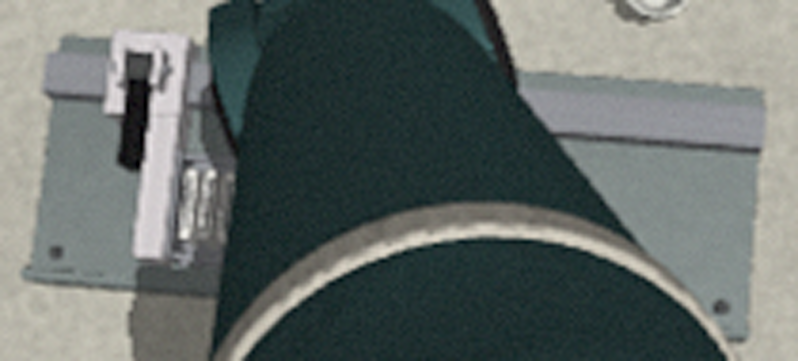

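The arm hides the open stop in the top view, but it halts firmly and repeatably. I back off and measure the gap.

```bash
python3 - <<'E'
from h import *
O=np.array([ 4.93228157e-01,-3.70575356e-04])
ctrl.line_to(loc(O,-15,25,.024),vel=.1)
ctrl.line_to(loc(O,-15,-30,.17),vel=.25)
ctrl.movep(loc(O,60,-140,.2),Q)
p,d=ctrl.camera("top"); np.save("pics/t2.npy",d); W=world("top",d); z=W[...,2]; L=tolocal(W,O)
a=cv2.resize(p[115:195,210:330],None,fx=5,fy=5,interpolation=cv2.INTER_CUBIC)
p2,_=ctrl.camera("side"); b=cv2.resize(p2[160:320,200:340],None,fx=2.5,fy=2.5,interpolation=cv2.INTER_CUBIC)
cv2.imwrite("pics/t2.png",a[:,:,::-1]); cv2.imwrite("pics/s2.png",b[:,:,::-1])
print(ctrl.read_state()["clock"])
ok=(z>.034)&(z<.046)
for x0 in range(-36,22,8):
    k=ok&(abs(L[...,0]-x0)<3); y=L[k][:,1]; print(x0,np.round(np.percentile(y[(y>30)&(y<95)],[0,5,25,50]),1))
k=ok&(L[...,0]>50)&(L[...,0]<90)&(L[...,1]>-20)&(L[...,1]<110); print("saddle y",np.percentile(L[k][:,1],[1,99]))
lv=(z>.06)&(z<.2)&(L[...,0]>0)&(L[...,0]<100)&(L[...,1]>10)&(L[...,1]<100); print("lever",lv.sum(),L[lv].mean(0),z[lv].max())
E
```

```text
9.775
-36 [55.  55.2 59.8 65.9]
-28 [53.6 54.  60.3 68.7]
-20 [54.4 54.9 61.  69.6]
-12 [53.5 55.2 61.8 68.2]
-4 [53.7 55.1 62.7 71.5]
4 [54.6 54.9 61.2 70.1]
12 [53.5 53.6 59.8 66.4]
20 [53.9 54.2 60.5 66.9]
saddle y [27.79590809 71.14738927]
lever 63 [60.719031   48.87919985] 0.1075509916459495
```

View pics/t2.png

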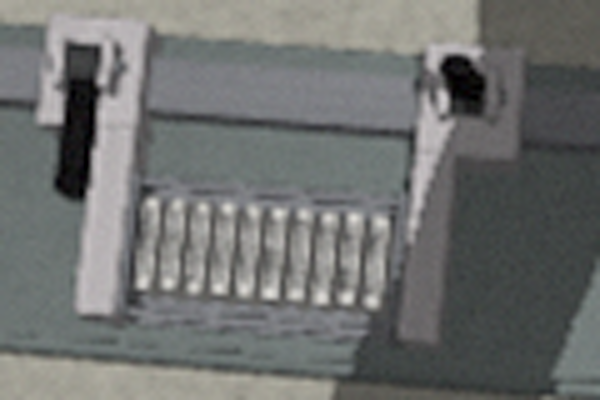

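View pics/s2.png

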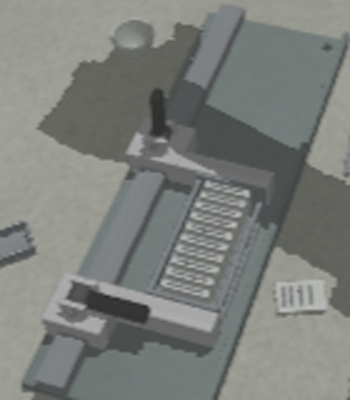

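The top crop shows the open stop's arm touching the rack end, at about (405,250). By depth the arm face is at 72 and the rack end at 72.5. The rack is still against the clamped stop and the lever is upright at about (465,80). Next I flip the lever.

```bash
python3 - <<'E'
from h import *
O=np.array([ 4.93228157e-01,-3.70575356e-04]); Y=50
ctrl.movep(loc(O,104,Y,.2),Q)
ctrl.line_to(loc(O,104,Y,.084),vel=.15,contact_N=10)
r,w=40,11
def pt(t,e=0): 
    a=np.radians(t); x=66-r*np.sin(a)+(4.5-e)*np.cos(a)+w; z=48+r*np.cos(a)+(4.5-e)*np.sin(a)
    return loc(O,x,Y,z/1000)
for t in (0,15,30,45,60,75,90):
    h=ctrl.line_to(pt(t,0),vel=.06,contact_N=30)
    S=ctrl.read_state(); print(t,h,tolocal(S["tool_pos"],O),S["tool_pos"][2],S["wrist_force"].round(1),S["clock"])
    if h: break
if not h:
    p=pt(90); p[2]=.046
    h=ctrl.line_to(p,vel=.02,contact_N=15); S=ctrl.read_state(); print("press",h,S["tool_pos"][2],S["wrist_force"].round(1))
    p[2]=.15; ctrl.line_to(p,vel=.2); ctrl.movep(loc(O,60,-140,.2),Q)
    p,d=ctrl.camera("top"); W=world("top",d); z=W[...,2]; L=tolocal(W,O)
    a=cv2.resize(p[115:195,210:330],None,fx=5,fy=5,interpolation=cv2.INTER_CUBIC); cv2.imwrite("pics/t3.png",a[:,:,::-1])
    for Yc in (Y-1,Y+155):
        for x0 in range(6,66,10):
            k=(abs(L[...,0]-x0)<5)&(abs(L[...,1]-Yc)<5); print(Yc,x0,np.median(z[k]).round(4))
    print(ctrl.read_state()["clock"])
E
```

```text
0 False [81.49249071 50.00649665] 0.08843127433629197 [-0.2  0.1  0.1] 12.0333
15 False [70.43134347 49.96850211] 0.08772804829223116 [-0.1 -1.   0.6] 12.3583
30 False [59.93568787 49.97574468] 0.08458912741590364 [ 0.3 -0.5  0.9] 12.6833
45 False [50.70340191 49.98476395] 0.07895808230925618 [-1.  -0.7 -0.5] 13.0083
60 False [43.60859402 49.93496098] 0.07135124188915815 [0.2 0.1 0.4] 13.3333
75 False [38.80921795 49.94518754] 0.06221999971282347 [-0.2 -0.4  0.4] 13.6583
90 False [37.39194113 50.08612354] 0.05251980347683313 [1.  0.2 2.4] 13.9833
press True 0.05235894216742448 [-2.3 -0.2  8.4]
49 6 0.011
49 16 0.0511
49 26 0.0521
49 36 0.052
49 46 0.0527
49 56 0.0526
205 6 0.0395
205 16 0.0402
205 26 0.0406
205 36 0.0408
205 46 0.0405
205 56 0.0475
15.7
```

View pics/t3.png

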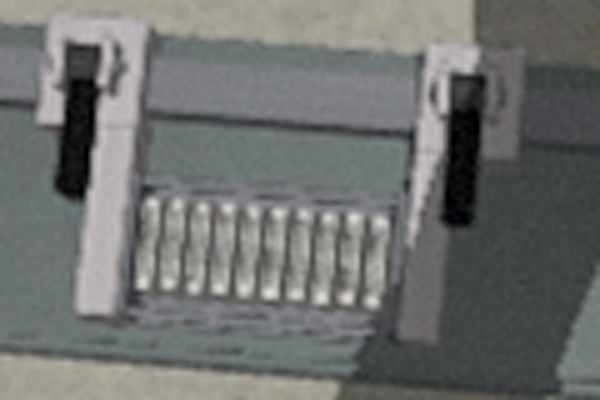

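The picture shows the open stop's lever lying flat at (462,150), level at 52 mm. The stop and rack have not moved, and the far lever is still flat at (75,130).

```bash
python3 -c "
from workcell import ctrl
print(ctrl.hand_in())"
```

```text
the job is handed in; nothing more can be done
None
```

The job is handed in at about 16 s on the robot clock: the open stop's arm is against the rack's free end and its lever is clamped flat; the rack stayed in place and the far lever stayed flat.

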